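# Fit the bearing sleeve on the mould-turning stand and latch its keeper

## Robot

A 6-joint arm with a two-finger parallel gripper is mounted at the origin on the work surface. World frame = base frame: x ahead of the robot, y to its left, z up, the work surface at z = 0. Lengths are in m, angles in degrees, forces in N, time in s.
With the tool pointing down it reaches from about 0.3 to 0.75 m from the base axis. Payload 8.5 kg.
Tool frame: the origin (TCP) lies midway between the tips of the shut fingers; the grasp point (between the pads) lies 19 mm behind it (env.grasp_offset is the distance from the TCP to the grasp point, in m); z points along the fingers, y is the line along which they close (so a half turn about z gives the same grasp; the last joint's range is limited). The gripper opens to 85 mm and grips with 20 to 120 N. Pads are 22 mm wide; open, the fingers measure 114 mm over their backs; the gripper's body (76 mm by 85 mm) begins 54 mm behind the grasp point. The pads swing forward as they close: fully open they stand 13 mm farther back than shut.
Start: joints at [53.554, 21.807, 74.336, -0, 83.858, -12.336], TCP at [0.225, 0.502, 0.231] pointing down, gripper open.
Joint ranges: [-178.18, 178.18], [-50.72, 133.34], [12.68, 142.11], [-81.47, 261.47], [9.98, 163.14], [-165.26, 165.26]. Speed limits (degrees/s): [136.94, 136.94, 180, 180, 180, 180].

## Interface

Orientations are given as a 3x3 rotation matrix whose columns are the frame's x, y, z axes.
In Python, from rig import env gives the robot as it stands.
- The arm moves only by the tool servo_tool, never from a script. Its argument "deltas" is text: rows parted by semicolons, each of 7 numbers parted by spaces: the opening, from 0 (shut) to 1 (fully open), then the shift along the tool's x, y, z in mm, then the turn, a rotation vector about the tool's x, y, z in rad. A call has 1 to 8 rows; each row shifts and turns the commanded pose from where the row before left it, along the tool's axes as they then stand; what a row does not reach is not made up. A row lasts 1/12 s, in which the tool goes at most 41.7 mm and 7.16 degrees, less where a joint would pass 70% of its speed; a pose out of reach is approached as far as the arm can. A call is refused whole if a number of a shift passes 41.7 or a number of a turn 0.125, either way. A call with a gripper value outside its range is refused whole. The fingers move at their own pace and stop on an object; "newtons" is the grip in N (left out, the last holds). Time passes only in rows, so rows that do not move let the fingers close. It gives the time, the measured TCP pose, the force, the opening and the grip force at its end, in the units of the state.
- env.observe(): the state, without advancing time (a new reading comes with each control period).
- env.get_image(name): name is "scene" or "top" or "wrist"; returns a dict with "img" (400x640x3 uint8, red, green, blue), "depth" (400x640 float32, m along the optical axis (not along the pixel's ray), 0 where there is no reading), "camera_matrix" (3x3 intrinsics, pixels), "world_to_cam" (4x4, takes a point from world to camera coordinates). Camera axes: x right, y down, z forward; pixel columns grow to the right and rows downward; lengths in m; the calibration is good to about 2 mm. A picture is of the moment at which its call begins.
- env.close_job(): hands the job in; it is judged then, once.
Trained networks look in a picture, given as the dict that the camera call returned (one of the last four; its "shot" number tells which), for a name from the list of things; names that differ only in an ending like _2 or _b are one class to them, and where a whole thing is asked for, a point or a joint stands for the part that bears it (a point fixed in the world has none). Each returns a list of dicts, best first, with "conf" (0 to 1); they miss things now and then, are a little off and sometimes report something else, mostly with a low value. They report only what shows in the picture. A call takes as long as a camera call.
- env.spot_in(name, picture): "bbox" ([centre column, centre row, width, height] in pixels, round what is visible of it).
- env.spot_point(name, picture): "uv" ([column, row] in pixels: a listed point, or the origin of a listed thing).
The state is a dict: "time_s": time; "q": joint angles; "qvel": joint speeds; "joint_efforts": joint torques, N m; "position": TCP position; "tool_rot": TCP orientation; "ft_force": force on the tool from outside, world axes, zero at the start; "wrist_torque": the same for the moment, N m; "grip_width": finger opening in m; "gripper_force": force on a finger pad.
Only numpy, scipy, OpenCV 4.12 (cv2) and the standard library are available. Lean on these libraries where they do the work, as an engineer would, in place of code of your own. Each camera call takes 0.05 s, during which the arm holds its last target. There are 200 camera calls.

## Task

Slide the brass sleeve over the upright spindle of the green stand the same way up as it stands, until it sits fully home on the shoulder, guiding it down by hand rather than letting it drop. Then swing the red-knobbed keeper arm over it until the arm is fully closed in its yellow catch; if the arm is in the way at first, swing it clear. Leave the two plaster moulds, the orange tub and the blue vase where they stand.

Things in the scene. Friction and masses are not known exactly. Their poses are not given: they have to be found in the camera images.
- sleeve: Brass bearing sleeve, a plain tube standing on end on the bench: outer diameter 38 mm, bore 23 mm right through, 60 mm tall, 0.36 kg. Origin at the centre of its underside, z along its axis; the end it stands on goes down. It stands in a gap between the two moulds, with the tub at a third side.
- stand: Mould-turning stand, fixed to the bench: green base plate 180 mm (its x) by 110 mm (its y), 20 mm thick; origin under the plate's centre, z up. In the middle stand the shoulder and spindle; at x = +60 mm the keeper's hinge post (20 mm diameter), at x = -60 mm the yellow catch (18 by 30 mm, 110 mm high), open towards the stand's +y.
- seat (a point): Centre of the top face of the dark steel shoulder (48 mm diameter) at the spindle's foot, 30 mm above the bench, axes as the stand's: where the middle of the sleeve's underside belongs. The steel spindle rises 55 mm from here, 20 mm diameter, its top 7 mm tapering to 12 mm diameter.
- keeper_hinge (a point): Point on the keeper's vertical hinge axis (60 mm from the spindle along the stand's +x), 94 mm above the bench, level with the underside of the arm, 4 mm above the top of a seated sleeve. Its axes turn with the arm: the arm runs along its -x.
- keeper_knob (a point): Point on the axis of the keeper's red knob, an upright round pin of 16 mm diameter and 50 mm height on top of the flat steel arm (16 mm wide, 10 mm thick, reaching 128 mm from the hinge). The point is 5 mm below the knob's top, 139 mm above the bench, and 95 mm from the hinge axis. Axes as keeper_hinge.
- keeper (a joint): Angle of the keeper arm in rad: 0 closed, the arm lying over the spindle along the stand's -x with its tip in the catch; it grows as the arm swings level towards the stand's +y, up to 1.9. It stays where it is left. Below about 1.3 the arm hinders a gripper above the spindle.
- mould_tall: White plaster mould with a black band, a block 70 mm (x) by 90 mm (y), 110 mm tall, 0.75 kg, loose. Origin at the centre of its underside. To be left alone.
- mould_low: White plaster mould with a black band, a block 70 mm (x) by 90 mm (y), 90 mm tall, 0.75 kg, loose. Origin at the centre of its underside. To be left alone.
- tub: Orange round plastic tub, 70 mm diameter at the rim, 70 mm tall, loose. Origin at the centre of its underside. To be left alone.
- vase: Freshly painted blue vase, 60 mm diameter at its widest, 140 mm tall, loose, standing beside the stand on its -y side. Origin at the centre of its underside. To be left alone.

How it is judged:
By the outcome, as a careful person would: the job done as asked, in the order asked, and still so for the second after the job is handed in, with the robot touching nothing.
It also fails if it takes over 72 s, if anything falls off the work surface, if the arm or the gripper's body presses on something with over 40 N, if the wrist force passes 120 N, or if a joint passes its speed limit or range.

## Working session

There is one attempt and no reset: what is moved stays moved. The work goes in short steps, Python scripts to look and compute and a tool call to move; the robot and the scene stay as the last step left them, time stands still between calls to the robot, and variables do not carry over. Pictures are saved under pics/ and viewed, at most 10 in all, crops included, and the job is handed in when it is done.

Besides the shell and the picture viewer there is one more tool, called by a JSON object that holds its "op" and its "data", one argument or row to a line. servo_tool: Moves the arm, as the interface text tells. Its arguments: {"type":"object","properties":{"deltas":{"type":"string"},"newtons":{"type":"number"}},"required":["deltas"]}

```bash
ls; mkdir -p pics
cat > h.py <<'E'
import numpy as np, cv2
from rig import env
def ray(p,uv):
    K=p["camera_matrix"];T=np.linalg.inv(p["world_to_cam"])
    d=T[:3,:3]@np.linalg.inv(K)@np.array([uv[0],uv[1],1.]);return T[:3,3],d
def atz(p,uv,z):
    o,d=ray(p,uv);return o+d*(z-o[2])/d[2]
def cloud(p):
    v,u=np.mgrid[0:400,0:640];D=p["depth"];K=p["camera_matrix"];T=np.linalg.inv(p["world_to_cam"])
    c=np.stack([(u-K[0,2])/K[0,0]*D,(v-K[1,2])/K[1,1]*D,D],-1)
    return c@T[:3,:3].T+T[:3,3]
def save(p,n): cv2.imwrite("pics/"+n,p["img"][:,:,::-1])
E
python3 - <<'E'
from h import *
np.set_printoptions(precision=4,suppress=True)
H=dict(sleeve=0,stand=0,seat=.03,keeper_hinge=.094,keeper_knob=.139,mould_tall=0,mould_low=0,tub=0,vase=0)
ims=[]
for c in("top","scene"):
    p=env.get_image(c);ims.append(p["img"])
    save(p,c+"0.png")
    for n,z in H.items():
        for r in env.spot_point(n,p)[:2]: print(c,n,round(r["conf"],2),np.round(r["uv"],1),atz(p,r["uv"],z))
    print("cam",np.linalg.inv(p["world_to_cam"])[:3,3])
print(env.observe())
E
```

```text
pics
top sleeve 0.66 [216.6 224.3] [0.4738 0.2486 0.    ]
top sleeve 0.64 [431.7 200.7] [ 0.5237 -0.3582  0.    ]
top stand 0.9 [387.8 199.7] [ 0.53   -0.2347  0.    ]
top seat 0.87 [389.2 200. ] [ 0.5247 -0.2346  0.03  ]
top keeper_hinge 0.83 [390.1 174. ] [ 0.5851 -0.2316  0.094 ]
top keeper_knob 0.85 [371.9 197.4] [ 0.5171 -0.1764  0.139 ]
top mould_tall 0.98 [214.8 189.2] [0.5739 0.254  0.    ]
top mould_tall 0.63 [391.  172.6] [ 0.6076 -0.2473  0.    ]
top mould_low 0.92 [217.9 262.4] [0.3674 0.2448 0.    ]
top tub 0.91 [255.9 221.5] [0.4786 0.1382 0.    ]
top vase 0.97 [432.2 200.5] [ 0.5242 -0.3597  0.    ]
cam [ 0.3305 -0.0534  1.3895]
scene sleeve 0.69 [365.  156.1] [0.4726 0.2527 0.    ]
scene stand 0.96 [269.9 287.5] [ 0.5257 -0.2326  0.    ]
scene stand 0.25 [342.8 175.8] [0.4651 0.1462 0.    ]
scene seat 0.56 [268.6 278.3] [ 0.5229 -0.2291  0.03  ]
scene keeper_hinge 0.78 [290.3 279.1] [ 0.5873 -0.2321  0.094 ]
scene keeper_hinge 0.42 [270.6 286.7] [ 0.5675 -0.2659  0.094 ]
scene keeper_knob 0.73 [275.7 227.4] [ 0.5113 -0.1781  0.139 ]
scene keeper_knob 0.69 [266.9 288.7
[... 152 characters left out ...]
ub 0.74 [342.8 179.8] [0.4737 0.133  0.    ]
scene vase 0.85 [223.8 332.1] [ 0.5158 -0.3595  0.    ]
cam [ 0.8442 -0.5016  0.7146]
{'time_s': 1.0, 'q': array([ 53.5549,  21.8071,  74.3345,   0.0001,  83.857 , -12.3362]), 'qvel': array([-0.0547,  0.0091,  0.0083, -0.0724,  0.0309,  0.007 ]), 'joint_efforts': array([ -0.001 , -44.8337, -23.1464,  -0.0002,   0.0006,   0.    ]), 'position': array([0.2247, 0.502 , 0.2313]), 'tool_rot': array([[-0.9128,  0.4085,  0.    ],
       [ 0.4085,  0.9128,  0.    ],
       [-0.    ,  0.    , -1.    ]]), 'ft_force': array([ 0.2252, -0.0397,  0.3564]), 'wrist_torque': array([-0.041 , -0.0311,  0.05  ]), 'gripper_force': 0.0, 'grip_width': 0.0853918235697929}
```

View pics/top0.png

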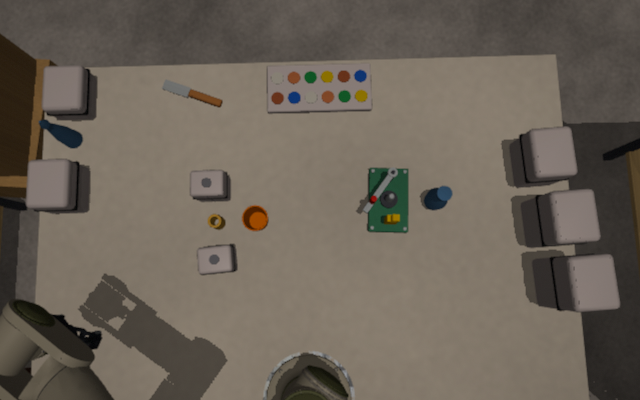

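View pics/scene0.png

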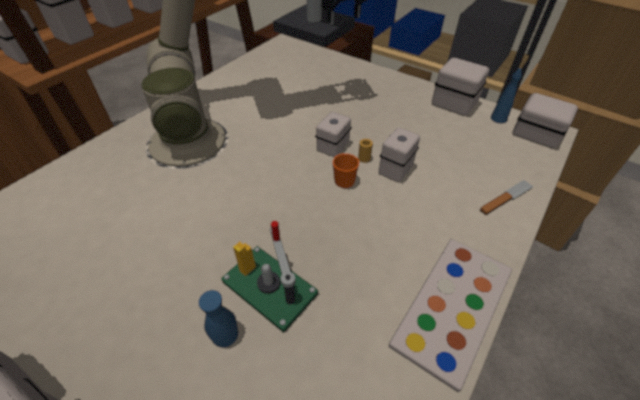

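Run:
```python
from h import *
np.set_printoptions(precision=4,suppress=True)
p=env.get_image("top");X=cloud(p)
def box(n,z0,z1,c,r=.08):
    m=(abs(X[...,2]-(z0+z1)/2)<(z1-z0)/2)&(np.hypot(X[...,0]-c[0],X[...,1]-c[1])<r)
    q=X[m]
    if len(q)<8: print(n,len(q));return
    print(n,len(q),"med",np.median(q,0),"min",q.min(0),"max",q.max(0), cv2.minAreaRect((q[:,:2]*1000).astype(np.float32)))
box("sleeve",.054,.066,(.473,.25),.035)
box("tall",.104,.116,(.573,.25)); box("low",.084,.096,(.37,.245)); box("tub",.06,.076,(.478,.137),.05)
box("plate",.014,.026,(.525,-.235),.12); box("arm",.098,.108,(.55,-.2),.1);box("knob",.138,.148,(.515,-.177),.03);box("vase",.125,.15,(.52,-.36),.05);box("spindle",.08,.09,(.525,-.234),.02)
box("catch",.105,.115,(.465,-.235),.03)
```

```text
sleeve 98 med [0.4763 0.2423 0.0595] min [0.4582 0.2223 0.0541] max [0.493  0.2594 0.0657] ((475.653564453125, 240.7534942626953), (35.24992752075195, 36.59574890136719), 3.843435525894165)
tall 849 med [0.5714 0.2505 0.11  ] min [0.5369 0.2061 0.104 ] max [0.6075 0.2963 0.116 ] ((572.1334838867188, 251.188720703125), (70.74132537841797, 89.77030944824219), 0.5455440282821655)
low 856 med [0.3722 0.2335 0.0898] min [0.3362 0.1893 0.084 ] max [0.4097 0.2813 0.0957] ((372.49713134765625, 234.916015625), (69.1870346069336, 89.8607177734375), 4.214349746704102)
tub 147 med [0.4845 0.1393 0.069 ] min [0.4478 0.0983 0.0601] max [0.5136 0.1663 0.0759] ((481.0582275390625, 132.33119201660156), (67.63201904296875, 65.75355529785156), 88.3680648803711)
plate 1803 med [ 0.5157 -0.2365  0.0198] min [ 0.4355 -0.3501  0.014 ] max [ 0.619 -0.176  0.026] ((526.04052734375, -265.32330322265625), (171.78561401367188, 180.84767150878906), 87.692626953125)
arm 282 med [ 0.5453 -0.2103  0.1037] min [ 0.4583 -0.2489  0.0981] max [ 0.5994 -0.1553  0.108 ] ((521.1016845703125, -231.9805908203125), (92.1488265991211, 140.7805938720703), 54.86454772949219)
knob 3
vase 187 med [ 0.5222 -0.3607  0.1394] min [ 0.5044 -0.3811  0.1293] max [ 0.5417 -0.3422  0.1465] ((522.4537963867188, -360.88995361328125), (37.59191131591797, 36.78938293457031), 40.48587417602539)
spindle 29 med [ 0.5274 -0.233   0.084 ] min [ 0.5175 -0.2409  0.0802] max [ 0.5357 -0.2249  0.0884] ((526.0394897460938, -233.6970672607422), (14.975184440612793, 17.069629669189453), 43.095699310302734)
catch 46 med [ 0.4659 -0.2392  0.1101] min [ 0.4578 -0.2476  0.1056] max [ 0.4739 -0.2309  0.1149] ((465.95977783203125, -239.25856018066406), (16.514371871948242, 15.961790084838867), 88.36107635498047)
```

Top view: the sleeve is at about (215,222) between the moulds, with the tub on its right at (256,218). The stand is at (388,200), keeper part-closed with its red knob at (374,199), and the vase at (437,197). The scene view agrees. I'll move over the sleeve and look with the wrist camera.

{"op": "servo_tool", "data": {
  "deltas": "1 -33 -13 0 0 0 0;1 -33 -13 0 0 0 0;1 -33 -13 0 0 0 0;1 -33 -13 0 0 0 0;1 -33 -13 0 0 0 0;1 -33 -13 0 0 0 0;1 -33 -13 0 0 0 0;1 -33 -13 0 0 0 0"
}}

```text
time_s: 1.72
position: [0.4241, 0.2978, 0.2315]
tool_rot: [[-0.913, 0.409, 0.0], [0.409, 0.913, 0.0], [-0.0, 0.0, -1.0]]
ft_force: [0.5, 0.6, 0.0]
grip_width: 0.0855
gripper_force: 0.0
```

{"op": "servo_tool", "data": {
  "deltas": "1 -33 -13 0 0 0 0;1 -33 -13 0 0 0 0;1 0 0 0 0 0 0;1 0 0 0 0 0 0"
}}

```text
time_s: 2.05
position: [0.4737, 0.2473, 0.231]
tool_rot: [[-0.912, 0.411, -0.0], [0.411, 0.912, -0.0], [0.0, -0.0, -1.0]]
ft_force: [-0.4, -0.4, 0.0]
grip_width: 0.0856
gripper_force: 0.0
```

```bash
cat > w.py <<'E'
from h import *
import sys
np.set_printoptions(precision=4,suppress=True)
H=dict(sleeve=0,stand=0,seat=.03,keeper_hinge=.094,keeper_knob=.139,mould_tall=0,mould_low=0,tub=0)
p=env.get_image("wrist");save(p,sys.argv[1])
for n in sys.argv[2:]:
    for r in env.spot_point(n,p)[:2]: print(n,round(r["conf"],2),np.round(r["uv"],1),atz(p,r["uv"],H[n]))
s=env.observe();print(s["time_s"],s["position"],np.linalg.inv(p["world_to_cam"])[:3,3]);print(s["tool_rot"])
np.savez("last.npz",**{k:np.array(p[k]) for k in("img","depth","camera_matrix","world_to_cam")})
E
python3 w.py w0.png sleeve mould_tall mould_low tub
```

```text
sleeve 0.72 [ 18.6 340.8] [ 0.5271 -0.2308 -0.    ]
sleeve 0.6 [312.8 171.9] [0.4784 0.239  0.    ]
mould_tall 0.56 [354.1 235.6] [0.5734 0.2523 0.    ]
mould_low 0.75 [268.4  86.2] [0.3709 0.2345 0.    ]
mould_low 0.64 [231.5 210.4] [0.481  0.1285 0.    ]
tub 0.84 [233.6 208.7] [0.4801 0.1319 0.    ]
2.3 [0.472  0.2494 0.2315] [0.4111 0.2768 0.3734]
[[-0.9134  0.407   0.0001]
 [ 0.407   0.9134  0.0001]
 [-0.      0.0002 -1.    ]]
```

View pics/w0.png

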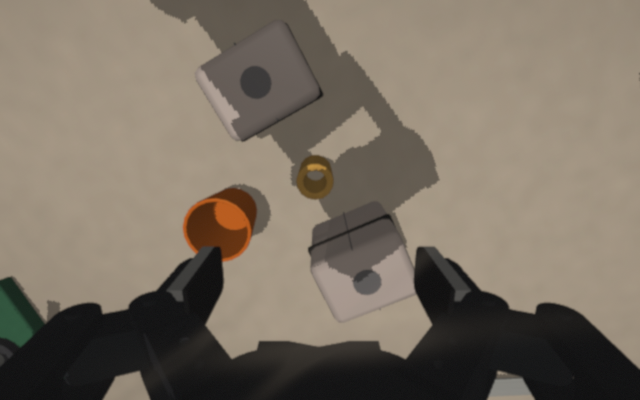

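The wrist view shows the sleeve standing clear at (315,178), the low mould at (258,80), the tall mould at (362,260) and the tub at (220,225). I'll measure the sleeve from depth, then go on to the stand.

```bash
cat > m.py <<'E'
from h import *
def circ(z0,z1,c,r,f="last.npz"):
    X=cloud(dict(np.load(f)));q=X[(X[...,2]>z0)&(X[...,2]<z1)&(np.hypot(X[...,0]-c[0],X[...,1]-c[1])<r)]
    if len(q)<5: print("few",len(q));return
    (x,y),R=cv2.minEnclosingCircle((q[:,:2]*1000).astype(np.float32))
    print(len(q),"circle",round(x,1),round(y,1),"R",round(R,1),"minmax",np.round(q.min(0)*1000,1),np.round(q.max(0)*1000,1), "medz",np.median(q[:,2]).round(4))
E
python3 -c "
from m import *
circ(.057,.064,(.477,.24),.03);circ(.052,.07,(.477,.24),.03)
circ(.064,.08,(.48,.132),.05)"
```

```text
681 circle 477.7 242.4 R 18.9 minmax [459.2 224.   57.1] [496.2 261.1  63. ] medz 0.0597
736 circle 477.8 242.5 R 19.0 minmax [459.1 224.   52.1] [496.2 261.3  63. ] medz 0.0596
876 circle 480.7 132.3 R 34.8 minmax [446.7  97.7  64. ] [515.3 167.   71.9] medz 0.0695
```

{"op": "servo_tool", "data": {
  "deltas": "1 -20 -37 0 0 0 0;1 -20 -37 0 0 0 0;1 -20 -37 0 0 0 0;1 -20 -37 0 0 0 0;1 -20 -37 0 0 0 0;1 -20 -37 0 0 0 0;1 -20 -37 0 0 0 0;1 -20 -37 0 0 0 0"
}}

```text
time_s: 2.97
position: [0.4974, -0.085, 0.2317]
tool_rot: [[-0.913, 0.407, 0.001], [0.407, 0.913, -0.0], [-0.001, 0.0, -1.0]]
ft_force: [0.7, 0.7, 0.4]
grip_width: 0.0851
gripper_force: 0.0
```

{"op": "servo_tool", "data": {
  "deltas": "0.6 -10 -39 0 0 0 0;0.6 -10 -39 0 0 0 0;0.6 -10 -39 0 0 0 0;0.6 -10 -39 0 0 0 0;0.6 0 0 0 0 0 0;0.6 0 0 0 0 0 0"
}}

```text
time_s: 3.47
position: [0.4702, -0.2434, 0.2311]
tool_rot: [[-0.912, 0.41, -0.0], [0.41, 0.912, 0.0], [0.0, 0.0, -1.0]]
ft_force: [0.7, 0.5, 0.0]
grip_width: 0.0515
gripper_force: 0.0
```

```bash
python3 w.py w1.png stand seat keeper_hinge keeper_knob
```

```text
stand 0.97 [346.5 204. ] [ 0.5279 -0.2308  0.    ]
seat 0.74 [345.5 214. ] [ 0.5287 -0.2351  0.03  ]
keeper_hinge 0.67 [370.  291.4] [ 0.5903 -0.2407  0.094 ]
keeper_knob 0.64 [415.  213.5] [ 0.5118 -0.1795  0.139 ]
3.7167 [ 0.4708 -0.2411  0.2315] [ 0.4075 -0.2141  0.3735]
[[-0.9137  0.4064  0.0002]
 [ 0.4064  0.9137 -0.    ]
 [-0.0002  0.0001 -1.    ]]
```

View pics/w1.png

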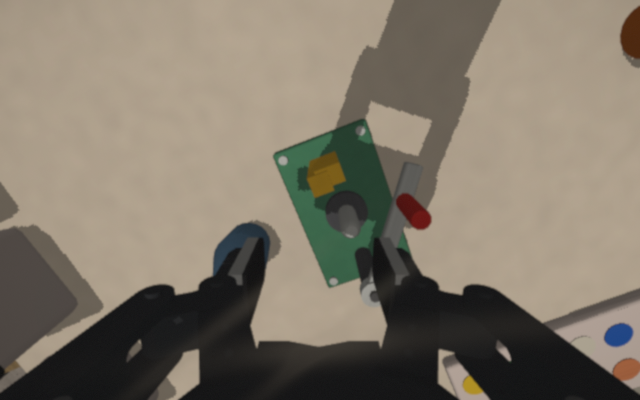

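The wrist view shows the stand: spindle at (348,222), catch at (325,175), red knob at (415,212), hinge near (372,293).

```bash
python3 -c "
from m import *
print('knob');circ(.141,.148,(.512,-.18),.02);circ(.125,.148,(.512,-.18),.025)
print('spindle');circ(.082,.089,(.528,-.235),.02);circ(.07,.09,(.528,-.235),.02)
print('shoulder');circ(.027,.034,(.528,-.235),.03)
print('catch');circ(.106,.114,(.467,-.237),.025)
X=cloud(dict(np.load('last.npz')))
m=(abs(X[...,2]-.02)<.004)&(X[...,0]>.4)&(X[...,0]<.65)&(abs(X[...,1]+.235)<.07)
print(cv2.minAreaRect((X[m][:,:2]*1000).astype(np.float32)))
m=(abs(X[...,2]-.104)<.004)&(X[...,0]>.47)&(X[...,1]>-.225)&(X[...,1]<-.1)&(X[...,0]<.65)
q=X[m];print(len(q),cv2.minAreaRect((q[:,:2]*1000).astype(np.float32)), cv2.fitLine(q[:,:2].astype(np.float32),2,0,.01,.01).ravel())
"
```

```text
knob
81 circle 511.4 -179.7 R 7.7 minmax [ 504.3 -187.2  141.2] [ 514.4 -172.6  148. ] medz 0.1443
240 circle 511.8 -179.7 R 7.9 minmax [ 504.  -187.3  125.2] [ 515.4 -172.3  148. ] medz 0.1374
spindle
175 circle 527.8 -233.7 R 7.8 minmax [ 520.2 -240.8   82.1] [ 534.7 -226.5   86.5] medz 0.0846
339 circle 527.8 -233.6 R 10.0 minmax [ 517.9 -243.5   70.4] [ 536.9 -223.7   86.5] medz 0.0823
shoulder
902 circle 527.9 -233.5 R 24.2 minmax [ 503.8 -257.5   27.1] [ 550.6 -210.1   33.9] medz 0.0299
catch
467 circle 467.9 -239.2 R 12.6 minmax [ 458.1 -248.7  106.1] [ 477.3 -229.8  111.8] medz 0.1099
((527.853515625, -233.71426391601562), (110.14984130859375, 179.5142059326172), 86.78157043457031)
1203 ((516.5333251953125, -183.0272674560547), (15.98505687713623, 77.09992980957031), 52.676429748535156) [ 0.8001567  -0.59979105  0.5130529  -0.18140164]
```

{"op": "servo_tool", "data": {
  "deltas": "0.6 -6.1 36.3 0 0 0 0;0.6 -6.1 36.3 0 0 0 0;0.6 0 0 0 0 0 0.1125;0.6 0 0 20 0 0 0.1125;0.6 0 0 35 0 0 0;0.6 0 0 35 0 0 0;0.6 0 0 28 0 0 0;0.6 0 0 0 0 0 0"
}}

```text
time_s: 4.38
position: [0.5092, -0.1788, 0.1088]
tool_rot: [[-0.8, 0.601, -0.008], [0.6, 0.8, 0.005], [0.009, -0.001, -1.0]]
ft_force: [-0.6, 0.9, -1.2]
grip_width: 0.0512
gripper_force: 0.0
```

{"op": "servo_tool", "data": {
  "deltas": "0 0 0 0 0 0 0;0 0 0 0 0 0 0;0 0 0 0 0 0 0;0 0 0 0 0 0 0",
  "newtons": 30
}}

```text
time_s: 4.72
position: [0.5122, -0.1816, 0.1155]
tool_rot: [[-0.799, 0.602, 0.004], [0.602, 0.799, -0.002], [-0.004, 0.001, -1.0]]
ft_force: [0.4, 1.3, 5.8]
grip_width: 0.015
gripper_force: 29.8
```

{"op": "servo_tool", "data": {
  "deltas": "0 -0.15 3.8 -1 0 0 0.04;0 -0.3 7.6 0 0 0 0.08;0 -0.3 7.6 0 0 0 0.08;0 -0.3 7.6 0 0 0 0.08;0 -0.3 7.6 0 0 0 0.08;0 -0.3 7.6 0 0 0 0.08;0 -0.3 7.6 0 0 0 0.08"
}}

```text
time_s: 5.3
position: [0.5505, -0.1515, 0.1156]
tool_rot: [[-0.39, 0.921, 0.002], [0.921, 0.39, -0.002], [-0.002, 0.001, -1.0]]
ft_force: [0.3, -2.4, -0.8]
grip_width: 0.0152
gripper_force: 30.2
```

{"op": "servo_tool", "data": {
  "deltas": "0 -0.3 7.6 0 0 0 0.08;0 -0.3 7.6 0 0 0 0.08;0 -0.3 7.6 0 0 0 0.08;0 -0.3 7.6 0 0 0 0.08;0 -0.3 7.6 0 0 0 0.08;0 -0.3 7.6 0 0 0 0.08;0 -0.3 7.6 0 0 0 0.08;0 -0.3 7.6 0 0 0 0.08"
}}

```text
time_s: 5.97
position: [0.6098, -0.1465, 0.1156]
tool_rot: [[0.237, 0.972, 0.001], [0.972, -0.237, -0.002], [-0.001, 0.001, -1.0]]
ft_force: [-2.7, -2.7, 0.6]
grip_width: 0.0151
gripper_force: 30.3
```

{"op": "servo_tool", "data": {
  "deltas": "0 0 0 0 0 0 0;0 0 0 0 0 0 0;0.6 0 0 0 0 0 0;0.6 0 0 0 0 0 0;0.6 0 0 0 0 0 0;0.6 0 0 0 0 0 0"
}}

```text
time_s: 6.47
position: [0.6091, -0.1458, 0.1142]
tool_rot: [[0.232, 0.973, -0.0], [0.973, -0.232, 0.0], [0.0, -0.0, -1.0]]
ft_force: [0.1, -0.5, -1.3]
grip_width: 0.051
gripper_force: 0.0
```

{"op": "servo_tool", "data": {
  "deltas": "0.6 0 0 -34 0 0 0;0.6 0 0 -34 0 0 0;0.6 0 0 -34 0 0 -0.12;0.6 0 0 -34 0 0 -0.12;0.6 0 0 0 0 0 -0.12;0.6 0 0 0 0 0 -0.12;0.6 0 0 0 0 0 -0.12;0.6 0 0 0 0 0 -0.12"
}}

```text
time_s: 7.13
position: [0.6092, -0.1459, 0.2503]
tool_rot: [[-0.472, 0.882, -0.0], [0.882, 0.472, 0.0], [0.0, 0.0, -1.0]]
ft_force: [0.2, -0.5, 0.2]
grip_width: 0.0514
gripper_force: 0.0
```

{"op": "servo_tool", "data": {
  "deltas": "0.6 0 0 0 0 0 -0.12;0.6 0 0 0 0 0 -0.12;0.6 0 0 0 0 0 -0.12;0.6 0 0 0 0 0 -0.12;0.6 0 0 0 0 0 -0.12;0.6 0 0 0 0 0 -0.12;0.6 0 0 0 0 0 -0.12;0.6 0 0 0 0 0 -0.12"
}}

```text
time_s: 7.8
position: [0.6092, -0.1459, 0.2502]
tool_rot: [[-0.993, 0.119, -0.0], [0.119, 0.993, 0.0], [0.0, 0.0, -1.0]]
ft_force: [-0.3, 0.4, -1.0]
grip_width: 0.0514
gripper_force: 0.0
```

{"op": "servo_tool", "data": {
  "deltas": "0.7 0 0 0 0 0 -0.12;0.7 13 38.8 0 0 0 0;0.7 13 38.8 0 0 0 0;0.7 13 38.8 0 0 0 0;0.7 13 38.8 0 0 0 0;0.7 13 38.8 0 0 0 0;0.7 13 38.8 0 0 0 0"
}}

```text
time_s: 8.38
position: [0.5316, 0.0889, 0.2503]
tool_rot: [[-1.0, 0.006, -0.0], [0.006, 1.0, 0.0], [0.0, 0.0, -1.0]]
ft_force: [1.1, 0.9, 0.5]
grip_width: 0.0596
gripper_force: 0.0
```

{"op": "servo_tool", "data": {
  "deltas": "0.7 13 38.8 0 0 0 0;0.7 13 38.8 0 0 0 0;0.7 13 38.8 0 0 0 0;0.7 13.4 38.8 0 0 0 0;0.7 0 0 0 0 0 0;0.7 0 0 0 0 0 0;0.7 0 0 0 0 0 0"
}}

```text
time_s: 8.97
position: [0.4812, 0.2425, 0.2502]
tool_rot: [[-1.0, 0.005, -0.0], [0.005, 1.0, -0.0], [0.0, -0.0, -1.0]]
ft_force: [-0.7, -0.9, -0.4]
grip_width: 0.0597
gripper_force: 0.0
```

{"op": "servo_tool", "data": {
  "deltas": "0.7 3.5 0 0 0 0 0.005;0.7 0 0 0 0 0 0;0.7 0 0 0 0 0 0"
}}

```text
time_s: 9.22
position: [0.478, 0.2418, 0.2504]
tool_rot: [[-1.0, 0.012, 0.0], [0.012, 1.0, -0.0], [-0.0, -0.0, -1.0]]
ft_force: [-0.7, -0.7, 0.9]
grip_width: 0.0598
gripper_force: 0.0
```

```bash
python3 w.py w2.png sleeve; python3 -c "
from m import *
circ(.057,.064,(.477,.24),.03);circ(.064,.08,(.48,.132),.05)
X=cloud(dict(np.load('last.npz')))
q=X[(X[...,2]>.084)&(X[...,2]<.096)&(X[...,0]<.45)&(X[...,1]>.15)];print(q.min(0),q.max(0))
q=X[(X[...,2]>.105)&(X[...,2]<.115)&(X[...,0]>.51)&(X[...,1]>.15)];print(q.min(0),q.max(0))
"
```

```text
sleeve 0.63 [315.5 161.4] [0.4769 0.2392 0.    ]
9.3167 [0.478  0.2421 0.2504] [0.4092 0.2437 0.3927]
[[-0.9999  0.012   0.0001]
 [ 0.012   0.9999  0.    ]
 [-0.0001  0.     -1.    ]]
622 circle 477.5 242.8 R 18.8 minmax [459.  224.2  57. ] [495.7 261.4  62.3] medz 0.0597
994 circle 481.5 132.6 R 35.1 minmax [446.9  97.7  64. ] [515.8 167.   71.9] medz 0.0695
[0.3372385  0.19064068 0.08402554] [0.41028086 0.28185208 0.09285957]
[0.53813734 0.20870537 0.10500999] [0.60857326 0.29616036 0.11300091]
```

{"op": "servo_tool", "data": {
  "deltas": "0.7 0 0.5 36 0 0 -0.01;0.7 0 0 36 0 0 0;0.7 0 0 36 0 0 0;0.7 0 0 36 0 0 0;0.7 0 0 30 0 0 0;0.7 0 0 26 0 0 0;0.7 0 0 26 0 0 0;0.7 0 0 0 0 0 0"
}}

```text
time_s: 9.98
position: [0.4757, 0.2422, 0.0203]
tool_rot: [[-1.0, 0.002, -0.008], [0.002, 1.0, -0.002], [0.008, -0.002, -1.0]]
ft_force: [-0.7, 0.3, -0.6]
grip_width: 0.0598
gripper_force: 0.0
```

{"op": "servo_tool", "data": {
  "deltas": "0 0 0 0 0 0 0;0 0 0 0 0 0 0;0 0 0 0 0 0 0;0 0 0 0 0 0 0;0 0 0 0 0 0 0;0 0 0 0 0 0 0",
  "newtons": 40
}}

```text
time_s: 10.48
position: [0.4786, 0.2434, 0.0258]
tool_rot: [[-1.0, 0.001, 0.003], [0.001, 1.0, 0.001], [-0.003, 0.001, -1.0]]
ft_force: [-1.2, -1.3, 7.1]
grip_width: 0.036
gripper_force: 41.5
```

{"op": "servo_tool", "data": {
  "deltas": "0 0 0 -10 0 0 0;0 0 0 -25 0 0 0;0 0 0 -36 0 0 0;0 0 0 -36 0 0 0;0 0 0 -36 0 0 0;0 0 0 -36 0 0 0;0 0 0 -36 0 0 0;0 0 0 -10 0 0 0",
  "newtons": 50
}}

```text
time_s: 11.15
position: [0.4784, 0.2436, 0.2557]
tool_rot: [[-1.0, 0.0, 0.009], [0.0, 1.0, 0.002], [-0.009, 0.002, -1.0]]
ft_force: [0.8, 0.0, -3.2]
grip_width: 0.0361
gripper_force: 51.3
```

{"op": "servo_tool", "data": {
  "deltas": "0 -3 -20 0 0 0 0;0 -3.8 -36.5 0 0 0 0;0 -3.8 -36.5 0 0 0 0;0 -3.8 -36.5 0 0 0 0;0 -3.8 -36.5 0 0 0 0;0 -3.8 -36.5 0 0 0 0;0 -3.8 -36.5 0 0 0 0;0 -3.8 -36.5 0 0 0 0"
}}

```text
time_s: 11.82
position: [0.5063, -0.0338, 0.2499]
tool_rot: [[-1.0, 0.001, -0.0], [0.001, 1.0, 0.0], [0.0, 0.0, -1.0]]
ft_force: [0.4, -0.1, -3.6]
grip_width: 0.0354
gripper_force: 51.3
```

{"op": "servo_tool", "data": {
  "deltas": "0 -3.8 -36.5 0 0 0 0;0 -3.8 -36.5 0 0 0 0;0 -3.8 -36.5 0 0 0 0;0 -3.8 -36.5 0 0 0 0;0 -3.8 -36.5 0 0 0 0;0 -3.8 -36.5 0 0 0 0;0 -3 -20 0 0 0 0"
}}

```text
time_s: 12.4
position: [0.532, -0.2747, 0.2493]
tool_rot: [[-1.0, 0.003, -0.001], [0.003, 1.0, -0.0], [0.001, -0.0, -1.0]]
ft_force: [0.3, 0.1, -3.6]
grip_width: 0.0357
gripper_force: 51.4
```

{"op": "servo_tool", "data": {
  "deltas": "0 0 0 0 0 0 0;0 0 0 0 0 0 0;0 0 0 0 0 0 0"
}}

```text
time_s: 12.65
position: [0.5324, -0.2704, 0.2495]
tool_rot: [[-1.0, 0.0, -0.001], [0.0, 1.0, 0.001], [0.001, 0.001, -1.0]]
ft_force: [0.1, 1.0, -3.2]
grip_width: 0.0357
gripper_force: 51.4
```

```bash
cat > c.py <<'E'
from m import *
print('sleeve in hand');s=env.observe()['position']
X=cloud(dict(np.load('last.npz')))
q=X[(np.hypot(X[...,0]-s[0],X[...,1]-s[1])<.03)&(X[...,2]>.11)];print(len(q),np.percentile(q[:,2],[1,50,99]) if len(q) else '')
for z in (.70,.80,.82):pass
print('spindle');circ(.082,.089,(.528,-.235),.02);circ(.06,.09,(.528,-.235),.02)
print('shoulder');circ(.027,.034,(.528,-.235),.03)
E
python3 w.py w3.png seat keeper_knob; python3 c.py
```

```text
seat 0.88 [348.2 164.4] [ 0.5294 -0.2353  0.03  ]
keeper_knob 0.86 [457.7 277.2] [ 0.6102 -0.1468  0.139 ]
12.8 [ 0.5327 -0.2701  0.2498] [ 0.4637 -0.2694  0.3919]
[[-1.     -0.0005  0.0001]
 [-0.0005  1.      0.0001]
 [-0.0001  0.0001 -1.    ]]
sleeve in hand
30730 [0.23442206 0.3222982  0.34733823]
spindle
179 circle 527.6 -233.5 R 8.0 minmax [ 519.6 -240.4   82. ] [ 535.5 -226.5   86.9] medz 0.0844
359 circle 528.0 -233.7 R 10.0 minmax [ 518.  -243.2   60.4] [ 537.8 -223.8   86.9] medz 0.0819
shoulder
949 circle 528.0 -233.6 R 24.0 minmax [ 504.1 -257.2   27.2] [ 551.5 -210.2   34. ] medz 0.0299
```

View pics/w3.png

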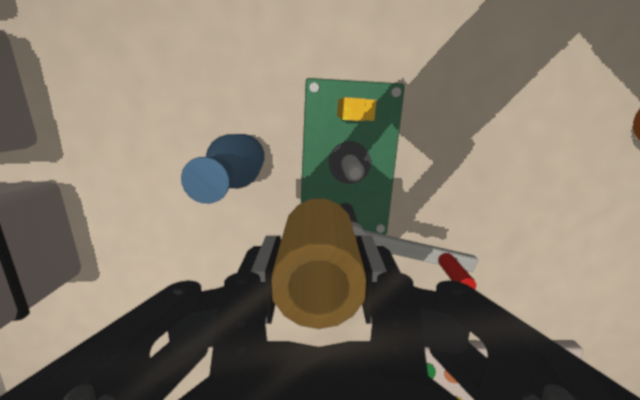

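The wrist view shows the held sleeve upright at (320,270) with the spindle at (350,165). I overshot in y by about 36 mm. I'll measure the sleeve in the hand.

```bash
cat > s.py <<'E'
from m import *
s=env.observe()['position'];P=dict(np.load('last.npz'))
X=cloud(P);hsv=cv2.cvtColor(P['img'],cv2.COLOR_RGB2HSV)
m=(np.hypot(X[...,0]-s[0],X[...,1]-s[1])<.028)&(X[...,2]>.1)&(hsv[...,0]>10)&(hsv[...,0]<28)&(hsv[...,1]>110)
q=X[m];top=np.percentile(q[:,2],98);print('top',top,'bottom',q[:,2].min())
t=q[abs(q[:,2]-top)<.004];b=q[q[:,2]<top-.01]
for n,a in(('top',t),('side',b)):
    (x,y),R=cv2.minEnclosingCircle((a[:,:2]*1000).astype(np.float32));print(n,len(a),x-s[0]*1000,y-s[1]*1000,R)
# side: fit cylinder of radius 19 per height slab
from scipy.optimize import least_squares
for z0 in np.arange(top-.055,top-.004,.01):
    a=q[abs(q[:,2]-z0)<.005]
    if len(a)<40: continue
    r=least_squares(lambda c:np.hypot(a[:,0]-c[0],a[:,1]-c[1])-.019,s[:2],loss='soft_l1',f_scale=.001)
    print('slab',round(z0-s[2],3),len(a),(r.x-s[:2])*1000,r.cost)
print(s)
E
python3 s.py
```

```text
top 0.28425500775374235 bottom 0.22406865094768733
top 4359 -1.302789376460737 0.41822368007115074 19.385589599609375
side 4064 -4.789239571773237 0.9028428206961507 18.41330337524414
slab -0.021 277 [-0.98917174  0.75586326] 5.104911796415225e-06
slab -0.011 468 [-1.34614868  0.77434458] 0.0006544164910251552
slab -0.001 788 [-5.57678467  7.34419781] 0.0020365138644959455
slab 0.009 1085 [-6.53575039  6.18102849] 0.0028748376516095167
slab 0.019 1445 [-6.88340926  5.79760194] 0.004004390379676099
slab 0.029 5209 [-1.72733584  0.93112222] 0.01640711897354473
[ 0.53269622 -0.27011094  0.24976179]
```

{"op": "servo_tool", "data": {
  "deltas": "0 1.9 18 0 0 0 0;0 1.9 18 0 0 0 0;0 0 0 20 0 0 0;0 0 0 30 0 0 0;0 0 0 0 0 0 0;0 0 0 0 0 0 0;0 0 0 0 0 0 0;0 0 0 0 0 0 0"
}}

```text
time_s: 13.47
position: [0.5296, -0.2357, 0.2012]
tool_rot: [[-1.0, 0.001, 0.002], [0.001, 1.0, -0.002], [-0.002, -0.002, -1.0]]
ft_force: [0.2, -1.1, -3.9]
grip_width: 0.0353
gripper_force: 51.5
```

```bash
python3 w.py w4.png seat; python3 c.py; python3 s.py
```

```text
seat 0.85 [320.  177.1] [ 0.5311 -0.2333  0.03  ]
13.5667 [ 0.5293 -0.2356  0.2007] [ 0.4605 -0.2342  0.3434]
[[-1.      0.0008  0.0019]
 [ 0.0008  1.     -0.0014]
 [-0.0019 -0.0014 -1.    ]]
sleeve in hand
30737 [0.18611159 0.27372555 0.29893784]
spindle
236 circle 527.9 -233.2 R 7.8 minmax [ 520.1 -241.    82. ] [ 535.7 -226.8   86.3] medz 0.0846
489 circle 527.8 -233.5 R 10.1 minmax [ 517.8 -243.2   60.1] [ 537.4 -224.1   86.3] medz 0.0817
shoulder
1205 circle 528.1 -233.5 R 24.1 minmax [ 504.1 -257.3   27.4] [ 552.1 -210.3   33.4] medz 0.0299
top 0.23595410522170732 bottom 0.17576237509609383
top 4357 -0.9538133322358817 1.0834022320439942 19.300434112548828
side 4084 -5.310258644735882 0.8747688091924317 18.198373794555664
slab -0.02 288 [-0.43635029  0.94418488] 5.547600059131326e-06
slab -0.01 467 [-0.82083756  1.03017526] 0.0006650122744183384
slab 0.0 799 [-5.02861658  7.33537055] 0.002062352301798609
slab 0.01 1110 [-6.12923222  6.25748448] 0.0029637710974564557
slab 0.02 1419 [-6.42331448  6.1274196 ] 0.003890207011903838
slab 0.03 5215 [-1.31259842  0.97808253] 0.016476983676550264
[ 0.52934871 -0.23562988  0.20069102]
```

{"op": "servo_tool", "data": {
  "deltas": "0 0.8 1 15 0 0 0;0 0 0 25 0 0 0;0 0 0 25 0 0 0;0 0 0 12 0 0 0;0 0 0 4 0 0 0;0 0 0 0 0 0 0;0 0 0 0 0 0 0;0 0 0 0 0 0 0"
}}

```text
time_s: 14.23
position: [0.5288, -0.2348, 0.1198]
tool_rot: [[-1.0, 0.001, 0.002], [0.001, 1.0, -0.002], [-0.002, -0.002, -1.0]]
ft_force: [0.4, 0.0, -4.3]
grip_width: 0.0357
gripper_force: 51.5
```

{"op": "servo_tool", "data": {
  "deltas": "0 0 0 0 0 0 0;0 0 0 0 0 0 0"
}}

```text
time_s: 14.4
position: [0.5284, -0.2345, 0.1192]
tool_rot: [[-1.0, 0.001, 0.001], [0.001, 1.0, -0.001], [-0.001, -0.001, -1.0]]
ft_force: [-0.0, -0.2, -3.1]
grip_width: 0.0356
gripper_force: 51.5
```

{"op": "servo_tool", "data": {
  "deltas": "0 0 0 3 0 0 0;0 0 0 3 0 0 0;0 0 0 2 0 0 0;0 0 0 2 0 0 0;0 0 0 2 0 0 0;0 0 0 2 0 0 0;0 0 0 0 0 0 0"
}}

```text
time_s: 14.98
position: [0.528, -0.2342, 0.1038]
tool_rot: [[-1.0, 0.001, -0.001], [0.001, 1.0, 0.001], [0.001, 0.001, -1.0]]
ft_force: [0.0, 0.2, -4.0]
grip_width: 0.0355
gripper_force: 51.6
```

{"op": "servo_tool", "data": {
  "deltas": "0 0 0 1.5 0 0 0;0 0 0 1.5 0 0 0;0 0 0 1.5 0 0 0;0 0 0 1.5 0 0 0;0 0 0 0 0 0 0"
}}

```text
time_s: 15.4
position: [0.528, -0.2342, 0.098]
tool_rot: [[-1.0, 0.001, -0.0], [0.001, 1.0, 0.0], [0.0, 0.0, -1.0]]
ft_force: [-0.3, 0.7, -3.5]
grip_width: 0.0358
gripper_force: 51.6
```

{"op": "servo_tool", "data": {
  "deltas": "0 0 0 2 0 0 0;0 0 0 3 0 0 0;0 0 0 3 0 0 0;0 0 0 3 0 0 0;0 0 0 3 0 0 0;0 0 0 3 0 0 0;0 0 0 0 0 0 0"
}}

```text
time_s: 15.98
position: [0.5279, -0.2341, 0.0806]
tool_rot: [[-1.0, 0.001, -0.001], [0.001, 1.0, 0.001], [0.001, 0.001, -1.0]]
ft_force: [-0.2, -0.4, -4.4]
grip_width: 0.0359
gripper_force: 51.6
```

{"op": "servo_tool", "data": {
  "deltas": "0 0 0 3 0 0 0;0 0 0 3 0 0 0;0 0 0 3 0 0 0;0 0 0 3 0 0 0;0 0 0 3 0 0 0;0 0 0 3 0 0 0;0 0 0 0 0 0 0;0 0 0 0 0 0 0"
}}

```text
time_s: 16.65
position: [0.5281, -0.2343, 0.0632]
tool_rot: [[-1.0, 0.001, -0.0], [0.001, 1.0, 0.0], [0.0, 0.0, -1.0]]
ft_force: [-0.4, -0.1, -3.7]
grip_width: 0.0356
gripper_force: 51.6
```

{"op": "servo_tool", "data": {
  "deltas": "0 0 0 2 0 0 0;0 0 0 2 0 0 0;0 0 0 1 0 0 0;0 0 0 1 0 0 0;0 0 0 0.5 0 0 0;0 0 0 0 0 0 0"
}}

```text
time_s: 17.15
position: [0.5281, -0.2343, 0.0567]
tool_rot: [[-1.0, 0.001, -0.0], [0.001, 1.0, 0.0], [0.0, 0.0, -1.0]]
ft_force: [-0.6, -0.0, -3.8]
grip_width: 0.0358
gripper_force: 51.6
```

{"op": "servo_tool", "data": {
  "deltas": "0 0 0 0.5 0 0 0;0 0 0 0.5 0 0 0;0 0 0 0 0 0 0;0 0 0 0 0 0 0"
}}

```text
time_s: 17.48
position: [0.5282, -0.2344, 0.056]
tool_rot: [[-1.0, 0.001, 0.0], [0.001, 1.0, -0.0], [-0.0, -0.0, -1.0]]
ft_force: [0.0, -0.3, -2.0]
grip_width: 0.0359
gripper_force: 51.8
```

{"op": "servo_tool", "data": {
  "deltas": "0 0 0 0.5 0 0 0;0 0 0 0.5 0 0 0;0 0 0 0 0 0 0;0 0 0 0 0 0 0"
}}

```text
time_s: 17.82
position: [0.5282, -0.2344, 0.0559]
tool_rot: [[-1.0, 0.001, 0.001], [0.001, 1.0, -0.001], [-0.001, -0.001, -1.0]]
ft_force: [-2.8, 1.7, 7.0]
grip_width: 0.0362
gripper_force: 53.1
```

Firm contact came at the expected height, so the sleeve is on the shoulder. I'll release it and rise.

{"op": "servo_tool", "data": {
  "deltas": "0.6 0 0 0 0 0 0;0.6 0 0 0 0 0 0;0.6 0 0 0 0 0 0;0.6 0 0 0 0 0 0;0.6 0 0 -5 0 0 0;0.6 0 0 -15 0 0 0;0.6 0 0 -35 0 0 0;0.6 0 0 -35 0 0 0"
}}

```text
time_s: 18.48
position: [0.5276, -0.234, 0.1454]
tool_rot: [[-1.0, 0.001, -0.002], [0.001, 1.0, 0.002], [0.002, 0.002, -1.0]]
ft_force: [0.4, -0.1, 0.4]
grip_width: 0.0512
gripper_force: 0.0
```

{"op": "servo_tool", "data": {
  "deltas": "0.6 0 0 -35 0 0 0;0.6 0 0 -35 0 0 0;0.6 0 0 -35 0 0 0;0.6 0 0 0 0 0 0;0.6 0 0 0 0 0 0"
}}

```text
time_s: 18.9
position: [0.5285, -0.2346, 0.2519]
tool_rot: [[-1.0, 0.001, 0.004], [0.001, 1.0, -0.003], [-0.004, -0.003, -1.0]]
ft_force: [0.0, -0.4, -1.4]
grip_width: 0.051
gripper_force: 0.0
```

```bash
python3 w.py w5.png seat keeper_knob keeper_hinge; python3 -c "
from m import *
print('sleeve');circ(.08,.1,(.528,-.234),.03)
print('knob');circ(.125,.148,(.609,-.146),.025)"
```

```text
seat 0.7 [320.6 166.7] [ 0.5295 -0.2316  0.03  ]
keeper_knob 0.58 [417.1 276.8] [ 0.6078 -0.1463  0.139 ]
keeper_hinge 0.88 [310.9 235.7] [ 0.5876 -0.2416  0.094 ]
19.1 [ 0.5278 -0.2341  0.2484] [ 0.4593 -0.233   0.394 ]
[[-1.      0.0008 -0.0023]
 [ 0.0008  1.      0.0016]
 [ 0.0023  0.0016 -1.    ]]
sleeve
1034 circle 527.0 -233.4 R 18.8 minmax [ 508.7 -251.9   80. ] [ 545.6 -214.9   92.2] medz 0.0892
knob
44 circle 603.5 -141.5 R 2.6 minmax [ 601.9 -143.9  125.9] [ 604.7 -139.1  144.9] medz 0.1361
```

View pics/w5.png

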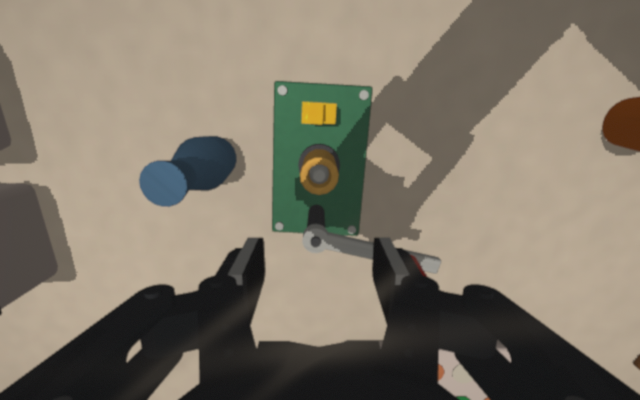

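The sleeve's top measures about 89–90 mm, so it is fully home with the spindle tip inside at (320,172). The knob is at (418,268), where I left it. Next is the keeper.

{"op": "servo_tool", "data": {
  "deltas": "0.6 -27 29.5 0 0 0 0;0.6 -27 29.5 0 0 0 0;0.6 -27.2 29.5 0 0 0 0;0.6 0 0 0 0 0 0.12;0.6 0 0 0 0 0 0.12;0.6 0 0 0 0 0 0.12;0.6 0 0 0 0 0 0.12;0.6 0 0 0 0 0 0.12"
}}

```text
time_s: 19.77
position: [0.6092, -0.1457, 0.2484]
tool_rot: [[-0.822, 0.57, -0.002], [0.57, 0.822, 0.001], [0.003, -0.001, -1.0]]
ft_force: [0.2, -0.2, 0.8]
grip_width: 0.0513
gripper_force: 0.0
```

{"op": "servo_tool", "data": {
  "deltas": "0.6 0 0 0 0 0 0.12;0.6 0 0 0 0 0 0.12;0.6 0 0 0 0 0 0.12;0.6 0 0 0 0 0 0.12;0.6 0 0 0 0 0 0.12;0.6 0 0 0 0 0 0.12;0.6 0 0 0 0 0 0.12;0.6 0 0 0 0 0 0.12"
}}

```text
time_s: 20.43
position: [0.6092, -0.1458, 0.2485]
tool_rot: [[-0.004, 1.0, -0.002], [1.0, 0.004, 0.001], [0.001, -0.002, -1.0]]
ft_force: [0.3, 0.8, -0.4]
grip_width: 0.0512
gripper_force: 0.0
```

{"op": "servo_tool", "data": {
  "deltas": "0.6 0 0 0 0 0 0.12;0.6 0 0 0 0 0 0.12;0.6 0 0 0 0 0 0;0.6 0 0 0 0 0 0"
}}

```text
time_s: 20.77
position: [0.6093, -0.1458, 0.2489]
tool_rot: [[0.225, 0.974, -0.002], [0.974, -0.224, 0.001], [0.0, -0.002, -1.0]]
ft_force: [-0.3, 0.1, -0.4]
grip_width: 0.0514
gripper_force: 0.0
```

{"op": "servo_tool", "data": {
  "deltas": "0.6 0 0 34 0 0 0;0.6 0 0 34 0 0 0;0.6 0 0 34 0 0 0;0.6 0 0 22 0 0 0;0.6 0 0 8 0 0 0;0.6 0 0 0 0 0 0;0.6 0 0 0 0 0 0"
}}

```text
time_s: 21.35
position: [0.6099, -0.1461, 0.1188]
tool_rot: [[0.226, 0.974, 0.001], [0.974, -0.226, -0.001], [-0.0, 0.001, -1.0]]
ft_force: [0.1, 1.2, 1.0]
grip_width: 0.0512
gripper_force: 0.0
```

{"op": "servo_tool", "data": {
  "deltas": "0 0 0 0 0 0 0;0 0 0 0 0 0 0;0 0 0 0 0 0 0;0 0 0 0 0 0 0;0 0 0 -1 0 0 0",
  "newtons": 35
}}

```text
time_s: 21.77
position: [0.6096, -0.146, 0.1193]
tool_rot: [[0.228, 0.974, 0.001], [0.974, -0.228, -0.001], [-0.0, 0.001, -1.0]]
ft_force: [2.5, -0.2, -4.4]
grip_width: 0.0145
gripper_force: 34.1
```

{"op": "servo_tool", "data": {
  "deltas": "0 -0.15 -3.8 0 0 0 -0.04;0 -0.3 -7.6 0 0 0 -0.08;0 -0.3 -7.6 0 0 0 -0.08;0 -0.3 -7.6 0 0 0 -0.08;0 -0.3 -7.6 0 0 0 -0.08;0 -0.3 -7.6 0 0 0 -0.08;0 -0.3 -7.6 0 0 0 -0.08;0 -0.3 -7.6 0 0 0 -0.08"
}}

```text
time_s: 22.43
position: [0.5534, -0.1497, 0.1193]
tool_rot: [[-0.366, 0.931, 0.001], [0.931, 0.366, -0.0], [-0.001, 0.001, -1.0]]
ft_force: [2.2, 0.7, 0.9]
grip_width: 0.015
gripper_force: 34.6
```

{"op": "servo_tool", "data": {
  "deltas": "0 -0.3 -7.6 0 0 0 -0.08;0 -0.3 -7.6 0 0 0 -0.08;0 -0.3 -7.6 0 0 0 -0.08;0 -0.3 -7.6 0 0 0 -0.08;0 -0.3 -7.6 0 0 0 -0.08;0 -0.3 -7.6 0 0 0 -0.08;0 -0.3 -7.6 0 0 0 -0.08"
}}

```text
time_s: 23.02
position: [0.5115, -0.1816, 0.1192]
tool_rot: [[-0.804, 0.594, 0.001], [0.594, 0.804, 0.0], [-0.001, 0.001, -1.0]]
ft_force: [1.8, 0.5, 1.2]
grip_width: 0.0152
gripper_force: 34.7
```

{"op": "servo_tool", "data": {
  "deltas": "0 -0.3 -7.6 0 0 0 -0.08;0 -0.3 -7.6 0 0 0 -0.08;0 -0.3 -7.6 0 0 0 -0.08;0 -0.3 -7.6 0 0 0 -0.08;0 -0.08 -3.8 0 0 0 -0.04;0 -0.08 -3.8 0 0 0 -0.04;0 0 0 0 0 0 0;0 0 0 0 0 0 0"
}}

```text
time_s: 23.68
position: [0.4955, -0.2158, 0.1192]
tool_rot: [[-0.971, 0.24, 0.001], [0.24, 0.971, -0.0], [-0.001, -0.0, -1.0]]
ft_force: [-0.7, 1.4, 4.3]
grip_width: 0.015
gripper_force: 34.9
```

{"op": "servo_tool", "data": {
  "deltas": "0 -0.05 -2.85 0 0 0 -0.03;0 -0.05 -2.85 0 0 0 -0.03;0 -0.05 -2.85 0 0 0 -0.03;0 -0.05 -2.85 0 0 0 -0.03;0 0 0 0 0 0 0"
}}

```text
time_s: 24.1
position: [0.4935, -0.2271, 0.1192]
tool_rot: [[-0.993, 0.12, 0.0], [0.12, 0.993, -0.0], [-0.0, -0.0, -1.0]]
ft_force: [-1.3, 0.7, 5.4]
grip_width: 0.0149
gripper_force: 35.0
```

{"op": "servo_tool", "data": {
  "deltas": "0 0 -1.5 0 0 0 -0.015;0 0 -1.5 0 0 0 -0.015;0 0 -1 0 0 0 -0.01;0 0 -1 0 0 0 -0.01;0 0 0 0 0 0 0;0 0 0 0 0 0 0"
}}

```text
time_s: 24.6
position: [0.493, -0.2317, 0.1192]
tool_rot: [[-0.997, 0.072, 0.001], [0.072, 0.997, -0.0], [-0.001, -0.0, -1.0]]
ft_force: [-0.1, 2.8, 4.6]
grip_width: 0.0151
gripper_force: 35.0
```

{"op": "servo_tool", "data": {
  "deltas": "0 0 -1 0 0 0 -0.01;0 0 -1 0 0 0 0;0 0 0 0 0 0 0;0 0 0 0 0 0 0"
}}

```text
time_s: 24.93
position: [0.4929, -0.2328, 0.1192]
tool_rot: [[-0.998, 0.062, 0.001], [0.062, 0.998, 0.001], [-0.0, 0.001, -1.0]]
ft_force: [0.6, 5.4, 5.7]
grip_width: 0.0153
gripper_force: 35.2
```

{"op": "servo_tool", "data": {
  "deltas": "0 0 -1 0 0 0 0;0 0 -1 0 0 0 0;0 0 0 0 0 0 0;0 0 0 0 0 0 0"
}}

```text
time_s: 25.27
position: [0.4929, -0.2329, 0.1191]
tool_rot: [[-0.998, 0.061, 0.0], [0.061, 0.998, 0.005], [-0.0, 0.005, -1.0]]
ft_force: [2.6, 15.2, 8.7]
grip_width: 0.0151
gripper_force: 35.7
```

The arm is against a hard stop at the predicted closed position. I'll release, rise and check.

{"op": "servo_tool", "data": {
  "deltas": "0.5 0 1 0 0 0 0;0.5 0 1 0 0 0 0;0.5 0 0 0 0 0 0;0.5 0 0 0 0 0 0;0.5 0 0 -20 0 0 0;0.5 0 0 -35 0 0 0;0.5 0 0 -35 0 0 0;0.5 0 0 -35 0 0 0"
}}

```text
time_s: 25.93
position: [0.4923, -0.2341, 0.2452]
tool_rot: [[-0.998, 0.062, -0.001], [0.062, 0.998, 0.0], [0.001, 0.0, -1.0]]
ft_force: [0.6, 0.3, -0.5]
grip_width: 0.0425
gripper_force: 0.0
```

{"op": "servo_tool", "data": {
  "deltas": "0.5 30 0 -20 0 0 0;0.5 35 0 0 0 0 0;0.5 0 0 0 0 0 0;0.5 0 0 0 0 0 0"
}}

```text
time_s: 26.27
position: [0.4268, -0.2301, 0.2643]
tool_rot: [[-0.998, 0.063, 0.001], [0.063, 0.998, -0.001], [-0.001, -0.001, -1.0]]
ft_force: [0.3, 0.3, 0.1]
grip_width: 0.0428
gripper_force: 0.0
```

```bash
python3 w.py w6.png keeper_knob keeper_hinge; python3 -c "
from m import *
print('knob');circ(.135,.148,(.493,-.232),.025)
X=cloud(dict(np.load('last.npz')))
m=(abs(X[...,2]-.104)<.004)&(X[...,0]>.5)&(X[...,0]<.575)&(abs(X[...,1]+.235)<.03)
q=X[m];print(len(q),cv2.fitLine(q[:,:2].astype(np.float32),2,0,.01,.01).ravel())
print('sleeve');circ(.083,.094,(.528,-.234),.03)
p=env.get_image('top');X=cloud(p)
for n,z,c,r in(('tall',.11,(.572,.251),.08),('low',.09,(.372,.235),.08)):
  q=X[(abs(X[...,2]-z)<.006)&(np.hypot(X[...,0]-c[0],X[...,1]-c[1])<r)];print(n,cv2.minAreaRect((q[:,:2]*1000).astype(np.float32)))
for n in('vase','tub'):print(n,[ (r['uv'],r['conf']) for r in env.spot_point(n,p)[:1]])
"
```

```text
keeper_knob 0.85 [318.  253.9] [ 0.4892 -0.2335  0.139 ]
keeper_hinge 0.67 [319.3 315.3] [ 0.5872 -0.2384  0.094 ]
26.4167 [ 0.4283 -0.2303  0.2635] [ 0.3581 -0.2246  0.4067]
[[-0.9981  0.061  -0.0001]
 [ 0.061   0.9981  0.0001]
 [ 0.0001  0.0001 -1.    ]]
knob
110 circle 492.4 -231.4 R 7.9 minmax [ 484.7 -239.2  135.1] [ 493.9 -223.7  148. ] medz 0.1416
574 [ 0.9988845  -0.04722033  0.55025655 -0.2350955 ]
sleeve
360 circle 526.6 -233.2 R 19.0 minmax [ 511.  -251.7   83. ] [ 543.1 -214.9   91.4] medz 0.0896
tall ((571.6600341796875, 251.2138214111328), (70.80084228515625, 89.81637573242188), 0.3646131157875061)
low ((372.5260314941406, 234.33377075195312), (70.05036926269531, 89.45276641845703), 5.314464092254639)
vase [([433.7, 201.1], 0.52)]
tub [([257.8, 220.6], 0.77)]
```

View pics/w6.png

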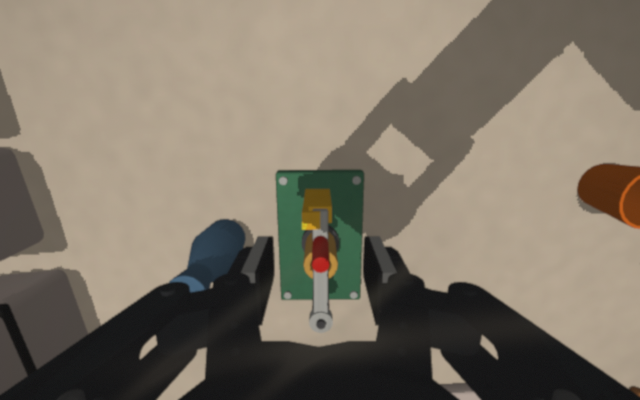

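The view shows the keeper arm lying over the sleeve, from the hinge at (320,322) to its tip in the yellow catch at (318,215). The arm and knob match the closed pose, and the other things have not moved.

```bash
python3 -c "
from rig import env
print(env.close_job())"
```

```text
the job is handed in; nothing more can be done
None
```

The job is handed in at about 27 s: the sleeve was guided down onto the shoulder (top measured at about 90 mm), the keeper arm is closed against its stop in the yellow catch, and the moulds, tub and vase were not touched.

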